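# Weigh and scrap the broken cuvette holder

### The arm

A 6-joint arm with a two-finger parallel gripper is mounted at the origin on the work surface. World frame = base frame: x ahead of the robot, y to its left, z up, the work surface at z = 0. Lengths are in m, angles in rad, forces in N, time in s.
With the tool pointing down it reaches from about 0.25 to 0.775 m from the base axis. Payload 4 kg.
Tool frame: the origin (TCP) lies midway between the tips of the shut fingers; the grasp point (between the pads) lies 19 mm behind it; z points along the fingers, y is the direction in which the jaws open and shut (so a half turn about z gives the same grasp; the last joint's range is limited). The gripper opens to 94 mm and grips with 3 to 60 N. Pads are 16 mm wide; open, the fingers measure 119 mm over their backs; the gripper's body (75 mm by 177 mm) begins 78 mm behind the grasp point.
Start: joints at [-1.434, 0.087, 1.371, -0, 1.684, -0.103], TCP at [0.131, -0.534, 0.206] pointing down, gripper open.
Joint ranges: [-3.1, 3.1], [-0.76, 2.03], [0.27, 2.55], [-1.08, 4.22], [0.17, 2.65], [-2.57, 2.57]. Speed limits (rad/s): [2.79, 2.79, 3.14, 3.14, 3.14, 3.14].

### API

Orientations are given as [roll, pitch, yaw] about the fixed x, y, z axes, in that order (R = Rz(yaw) Ry(pitch) Rx(roll)).
In Python, from bench import robot gives the robot as it stands.
- The arm moves only by the tool drive_tool, never from a script. Its argument "series" is a list that holds one entry, the list of rows, each a list of 7 numbers: the turn, a rotation vector about the tool's x, y, z in rad, then the shift along the tool's x, y, z in cm, then the opening in per cent of the stroke, from 0 (shut) to 100 (fully open). In form: [[[rx, ry, rz, tx, ty, tz, fingers], ...]]. A call has 1 to 20 rows; each row is the pose to reach, as a shift and turn from the pose measured when the call began, along the tool's axes at that moment; what a row does not reach only later rows make up. A row lasts 1/10 s, in which the tool goes at most 50 mm and 8.59 degrees, less where a joint would pass 70% of its speed; a pose out of reach is approached as far as the arm can. A call with a gripper value outside its range is refused whole. The fingers move at their own pace and stop on an object; the grip force is fixed at half the most. Time passes only in rows, so rows that repeat a pose let the fingers close. It gives the time, the measured TCP pose, the force and the opening at its end, in the units of the state.
- robot.get_obs(): the state, without advancing time (a new reading comes with each control period).
- robot.snapshot(name): name is "scene" or "top" or "wrist"; returns a dict with "img" (384x512x3 uint8, blue, green, red), "depth" (384x512 float32, m along the optical axis (not along the pixel's ray), 0 where there is no reading), "vertical_fov" (degrees; the focal length in pixels is half the picture's height over the tangent of half this angle, whatever the lens; pixels are square), "cx", "cy" (the principal point, pixels), "dist_coeffs" ([k1, k2, p1, p2, k3] as OpenCV has them; the pictures are not rectified), "rvec" (rotation vector, rad) and "tvec" (3), from world to camera coordinates, as OpenCV has them. Camera axes: x right, y down, z forward; pixel columns grow to the right and rows downward; lengths in m; the calibration is good to about 2 mm. A picture is of the moment at which its call begins.
- robot.close_job(): hands the job in, once; it reports no verdict.
The state is a dict: "time": time; "joint_positions": joint angles; "qvel": joint speeds; "joint_torque": joint torques, N m; "tool_pos": TCP position; "ee_rot": TCP orientation; "wrist_force": force on the tool from outside, world axes, zero at the start; "wrist_torque": the same for the moment, N m; "width": finger opening in m.
Only numpy, scipy, OpenCV 4.12 (cv2) and the standard library are available. Lean on these libraries where they do the work, as an engineer would, in place of code of your own. Each camera call takes 0.05 s, during which the arm holds its last target.

### The job

One of the grey cuvette holders in the white tray has a well snapped off: pick that one out, stand it upright on the balance pan and let go of it for a moment so that it can be weighed. Then take it up again and lower it, without dropping it, into the white scrap box so that it is left standing upright, down in the channel in the floor. Leave the whole holders standing where they are in the tray and do not knock the glassware.

Things in the scene. Friction and masses are not known exactly. Their poses are not given: they have to be found in the camera images.
- broken_center (a point): Centre of the broken cuvette holder, a loose grey plastic block, 59 long (x, along its 3 small square wells) x 33 wide (y) x 50 mm high, 25 mm above its underside, about 85 g. Its 4th well is snapped off, leaving a ragged floor stub 9 mm long, up to 8 mm high, at the foot of its +x end. In the tray it stands about 8 mm from its neighbours, so it can be gripped only by its ends, above the stub.
- tray: Fixed white tray, 160 x 236 mm outside, rim 20 mm high, floor 5 mm thick; origin at the centre of its underside, z up. The five holders stand side by side in a row along its y, each with its length along x.
- good1_center (a point): Centre of a whole cuvette holder, 25 mm above its underside: same grey block, 33 mm wide and 50 mm high, but 77 mm long (x), with four wells and no stub. It stands in the tray and is to be left there.
- good2_center (a point): Centre of a whole cuvette holder, 25 mm above its underside: same grey block, 33 mm wide and 50 mm high, but 77 mm long (x), with four wells and no stub. It stands in the tray and is to be left there.
- good3_center (a point): Centre of a whole cuvette holder, 25 mm above its underside: same grey block, 33 mm wide and 50 mm high, but 77 mm long (x), with four wells and no stub. It stands in the tray and is to be left there.
- good4_center (a point): Centre of a whole cuvette holder, 25 mm above its underside: same grey block, 33 mm wide and 50 mm high, but 77 mm long (x), with four wells and no stub. It stands in the tray and is to be left there.
- pan (a point): Centre of the top face of the balance's pan, a level 135 x 135 mm steel plate that does not give, 68 mm above the bench, z up. The balance is a fixed white housing, 210 mm (x) by 170 mm, lower than the pan all round; its display lies on the -x side of the pan.
- scrap_box: Fixed, empty, open white plastic box, 90 mm (x) by 144 mm (y) outside, rim 65 mm above the bench, walls 5 mm; origin at the centre of its underside, z up. Its floor has a channel across the middle (see channel); the floor on either side of it is 10 mm higher.
- channel (a point): Centre of the scrap box's channel, on its bottom, 5 mm above the bench and 60 mm below the rim; z up. The channel is 46 mm wide (y) and runs 80 mm along x from wall to wall. The holder fits with its length along x, either way round, with 6 mm to spare at each end: fingers have room only at its long sides (box 134 mm inside in y).
- beaker: Bystander: open glass beaker, 68 mm across, 90 mm high; origin at the centre of its underside.
- flask: Bystander: conical glass flask, 80 mm across the foot, 122 mm high; origin at the centre of its underside.
- bottle: Bystander: amber bottle with a cap, 60 mm across, 140 mm high; origin at the centre of its underside.
Mind the look-alikes: they are no part of the job. What is shaped like the part that bears good2_center but brown is not meant. What is shaped like the part that bears good3_center but pink is not meant.

How it is judged:
On the way:
1. the broken holder stands upright on the balance pan, let go and at rest (linear speed of broken below 0.02 m/s and contact force between the fingers and broken below 0.05 N and angle between broken_center's own z axis and vertical below 0.12 rad and horizontal distance between broken_center and pan below 0.055 m and z of broken_center in the frame of pan between 0.019 and 0.031 m and contact force between broken and balance above 0.2 N), for 0.4 s.
At the end, for the whole second after the job is handed in: The broken holder stands upright (within 7 degrees) in the scrap box's channel (centre within 22 mm of the channel's, seen from above, and 19 to 30 mm above its bottom), released and at rest; the four whole holders still stand within 30 mm of where they were (linear speed of broken below 0.02 m/s and contact force between the fingers and broken below 0.05 N and angle between broken_center's own z axis and vertical below 0.12 rad and horizontal distance between broken_center and channel below 0.022 m and z of broken_center in the frame of channel between 0.019 and 0.03 m and distance of each of good1_center, good2_center, good3_center, good4_center from where it was at the start of the episode below 0.03 m and angle between each of good1_center, good2_center, good3_center, good4_center's own z axis and vertical below 0.2 rad); the robot touches nothing.
It fails at once if the broken holder is dropped into the scrap box (falls faster than 0.45 m/s inside it) (horizontal distance between broken_center and channel below 0.06 m and z of broken_center in the frame of channel below 0.06 m and linear speed of broken above 0.45 m/s).
It fails at once if a whole holder is carried off or knocked over (distance of any of good1_center, good2_center, good3_center, good4_center from where it was at the start of the episode above 0.03 m or angle between any of good1_center, good2_center, good3_center, good4_center's own z axis and vertical above 0.2 rad).
It fails at once if the beaker, flask or bottle is knocked (moved more than 40 mm or tipped) (distance of any of beaker, flask, bottle from where it was at the start of the episode above 0.04 m or angle between any of beaker, flask, bottle's own z axis and vertical above 0.3 rad).
It also fails if it takes over 56 s, if anything falls off the work surface, if the arm or the gripper's body presses on something with over 40 N, if the wrist force passes 120 N, or if a joint passes its speed limit or range.

## Working session

There is one attempt and no reset: what is moved stays moved. The work goes in short steps, Python scripts to look and compute and a tool call to move; the robot and the scene stay as the last step left them, time stands still between calls to the robot, and variables do not carry over. Pictures are saved under pics/ and viewed, and the job is handed in when it is done.

Besides the shell and the picture viewer there is one more tool, called after "Emit:" by a JSON object that holds its "op" and its "data", one argument or row to a line. drive_tool: Moves the arm, as the interface text tells. Its arguments: {"type":"object","properties":{"series":{"type":"array","items":{"type":"array","items":{"type":"array","items":{"type":"number"}}}}},"required":["series"]}

```bash
mkdir -p pics
cat > h.py <<'E'
import numpy as np, cv2
from bench import robot
def snap(n,f):
    s=robot.snapshot(n); cv2.imwrite(f'pics/{f}.png',s['img']); np.savez(f'pics/{f}.npz',**{k:np.array(v) for k,v in s.items()}); return s
def load(f): return dict(np.load(f'pics/{f}.npz'))
def cam(s):
    f=192/np.tan(np.radians(float(s['vertical_fov']))/2)
    K=np.array([[f,0,float(s['cx'])],[0,f,float(s['cy'])],[0,0,1]]); R=cv2.Rodrigues(np.array(s['rvec'],float))[0]
    return K,np.array(s['dist_coeffs'],float),R,np.array(s['tvec'],float).ravel()
def cloud(s):
    K,d,R,t=cam(s); D=np.array(s['depth'],float); h,w=D.shape
    u,v=np.meshgrid(np.arange(w),np.arange(h)); p=np.stack([u,v],-1).reshape(-1,1,2).astype(float)
    n=cv2.undistortPoints(p,K,d).reshape(h,w,2)
    P=np.dstack([n*D[...,None],D]); W=(P-t)@R; W[D<=0]=np.nan; return W
def ray(s,u,v,z):
    K,d,R,t=cam(s); n=cv2.undistortPoints(np.array([[[u,v]]],float),K,d).ravel()
    r=R.T@np.array([n[0],n[1],1]); c=-R.T@t; return c+r*(z-c[2])/r[2]
def proj(s,P):
    K,d,R,t=cam(s); return cv2.projectPoints(np.array(P,float).reshape(-1,1,3),np.array(s['rvec'],float),t,K,d)[0].reshape(-1,2)
E
python3 - <<'E'
from h import *
for n in('scene','top'):
    s=snap(n,n+'0'); cv2.imwrite(f'pics/{n}0.png',cv2.resize(s['img'],(800,600),interpolation=2)); K,d,R,t=cam(s); print(n,-R.T@t,K[0,0],d)
print(robot.get_obs())
E
```

```text
scene [0.98705432 0.23740937 0.94325373] 366.5744552476296 [-0.05234719  0.          0.          0.          0.        ]
top [ 0.41159424 -0.0143939   1.12159529] 438.7512371581545 [-0.08771692  0.          0.          0.          0.        ]
{'time': 0.1, 'joint_positions': array([-1.43411680e+00,  8.79273124e-02,  1.37208629e+00, -4.46424168e-05,
        1.68357168e+00, -1.03106012e-01]), 'qvel': array([ 0.00028333, -0.00168204, -0.00505356,  0.00033522, -0.00095433,
        0.00148982]), 'joint_torque': array([ 1.69841445e-03, -3.41251123e+01, -3.03302586e+01,  7.19826040e-02,
        3.04163934e-02, -1.00801908e-04]), 'tool_pos': array([ 0.13053324, -0.53379148,  0.20440448]), 'ee_rot': array([-3.13960604e+00, -1.60954829e-04,  2.39780404e-01]), 'wrist_force': array([-0.44865754,  0.25633536, -0.06524805]), 'wrist_torque': array([0.00402197, 0.00243025, 0.02301619]), 'width': 0.09384099547646352}
```

View pics/top0.png

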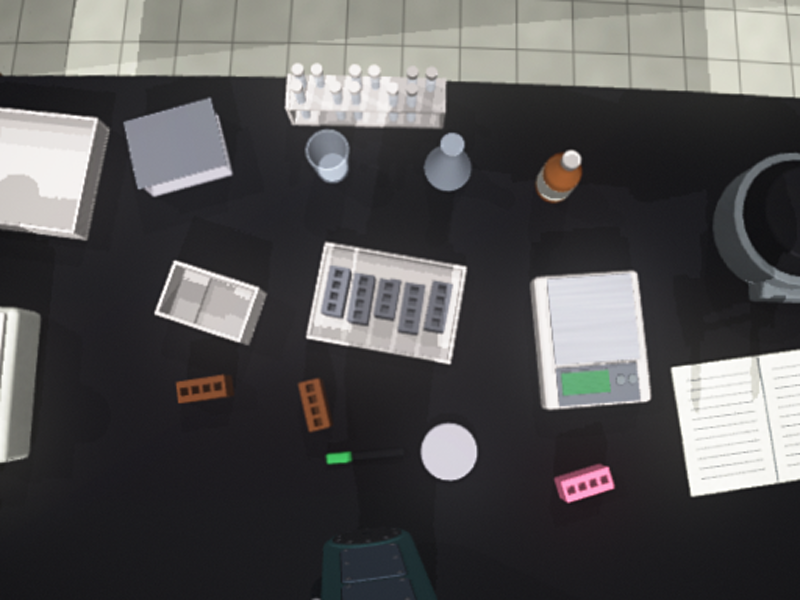

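View pics/scene0.png

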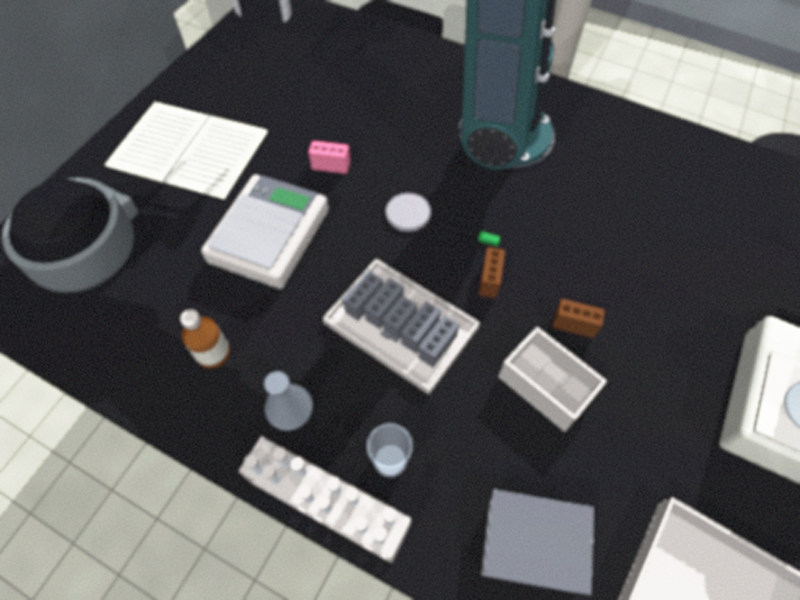

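The top view shows five grey holders in the tray. The middle one, at about (387,298) on the enlarged picture, seems shorter. I'll crop in on it and on the other targets.

Run:
```python
from h import *
s=load('top0'); im=s['img']
c=im[150:240,185:305]; cv2.imwrite('pics/c1.png',cv2.resize(c,None,fx=6.5,fy=6.5,interpolation=2))
W=cloud(s); z=W[...,2]
def fit(mask,name):
    m,l=max(((l==i).sum(),i) for l in [cv2.connectedComponents(mask.astype(np.uint8))[1]] for i in range(1,l.max()+1))
def comps(lo,hi,box,name,mn=25):
    mask=np.zeros(z.shape,np.uint8); r0,r1,c0,c1=box; mask[r0:r1,c0:c1]=((z>lo)&(z<hi))[r0:r1,c0:c1]
    n,l=cv2.connectedComponents(mask)
    for i in range(1,n):
        q=l==i
        if q.sum()<mn: continue
        P=W[q][:,:2]; (cx,cy),(w,h),a=cv2.minAreaRect((P*1000).astype(np.float32))
        v,u=np.nonzero(q)
        print(name,q.sum(),'px',u.mean().round(),v.mean().round(),'c',round(cx,1),round(cy,1),'size',round(w,1),round(h,1),'a',round(a,1),'z',np.median(W[q][:,2]).round(4))
comps(.047,.062,(150,240,190,305),'holders')
comps(.012,.025,(150,240,190,305),'tray rim')
comps(.060,.08,(165,270,330,420),'pan')
comps(.056,.075,(160,225,95,175),'box')
comps(.012,.018,(160,225,95,175),'boxfloor')
comps(.03,.2,(70,140,180,400),'glass')
```

```text
holders 329 px 214.0 186.0 c 565.5 97.6 size 33.4 77.1 a 81.1 z 0.0548
holders 333 px 230.0 191.0 c 554.7 57.2 size 33.1 77.3 a 82.3 z 0.0547
holders 249 px 247.0 191.0 c 555.6 15.7 size 32.9 59.0 a 81.9 z 0.0547
holders 321 px 263.0 197.0 c 541.9 -23.6 size 32.9 77.3 a 82.8 z 0.0548
holders 324 px 280.0 196.0 c 545.5 -65.9 size 32.9 76.9 a 80.8 z 0.0548
tray rim 675 px 246.0 192.0 c 554.0 16.9 size 236.8 160.6 a 81.5 z 0.0193
pan 2993 px 379.0 204.0 c 532.3 -308.6 size 134.5 137.0 a 6.0 z 0.0679
box 447 px 132.0 192.0 c 541.0 296.8 size 145.9 91.3 a 73.4 z 0.0644
boxfloor 455 px 121.0 189.0 c 554.0 340.9 size 45.6 80.5 a 73.0 z 0.015
boxfloor 322 px 152.0 200.0 c 530.4 259.8 size 32.6 80.0 a 74.1 z 0.0149
glass 272 px 240.0 71.0 c 864.1 60.8 size 13.7 259.7 a 0.1 z 0.0657
glass 489 px 210.0 97.0 c 784.3 115.9 size 64.4 66.7 a 59.7 z 0.0688
glass 623 px 287.0 102.0 c 781.0 -77.7 size 66.3 58.4 a 80.7 z 0.0695
glass 624 px 358.0 112.0 c 759.3 -254.5 size 59.1 51.8 a 55.8 z 0.095
```

View pics/c1.png

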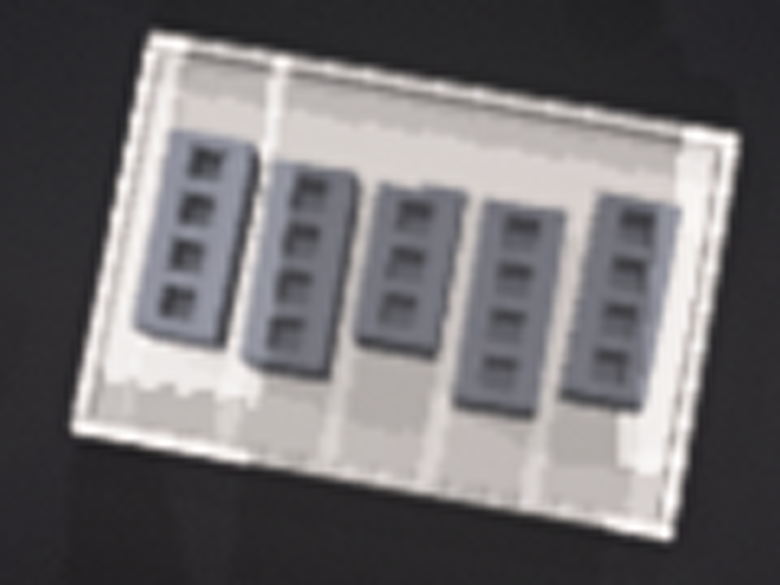

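The middle holder measures 59 x 33 mm and has 3 wells. Its centre is at (0.5556, 0.0157), yaw about -8.1°, with the stub on the far side. All sizes match the given ones: holders 77 x 33 mm, tray 237 x 160, pan 135 and box 146 x 91. Next I'll work out the first move.

```bash
cat >> h.py <<'E'
from scipy.spatial.transform import Rotation as Ro
def go(x,y,z,yawdeg):
    o=robot.get_obs(); R0=Ro.from_euler('xyz',o['ee_rot']); 
    d=R0.inv().apply(np.array([x,y,z])-o['tool_pos'])*100
    R1=Ro.from_euler('xyz',[np.pi,0,np.radians(yawdeg)]); r=(R0.inv()*R1).as_rotvec()
    print('t',o['time'],'pos',o['tool_pos'].round(4),'rpy',np.degrees(o['ee_rot']).round(2),'w',round(o['width'],4),'F',o['wrist_force'].round(2),'j',o['joint_positions'].round(2))
    print('ROW',np.r_[r.round(4),d.round(2)])
E
python3 -c "
from h import *
go(.5556,.0157,.15,81.9)"
```

```text
t 0.1 pos [ 0.1305 -0.5338  0.2044] rpy [-1.7989e+02 -1.0000e-02  1.3740e+01] w 0.0938 F [-0.45  0.26 -0.07] j [-1.43  0.09  1.37 -0.    1.68 -0.1 ]
ROW [-1.7000e-03 -1.3000e-03 -1.1896e+00  5.4340e+01 -4.3270e+01  5.5400e+00]
```

Emit:
{"op": "drive_tool", "data": {
  "series": [
    [[0, 0, -1.19, 54.3, -43.3, 5.5, 100], [0, 0, -1.19, 54.3, -43.3, 5.5, 100], [0, 0, -1.19, 54.3, -43.3, 5.5, 100], [0, 0, -1.19, 54.3, -43.3, 5.5, 100], [0, 0, -1.19, 54.3, -43.3, 5.5, 100], [0, 0, -1.19, 54.3, -43.3, 5.5, 100], [0, 0, -1.19, 54.3, -43.3, 5.5, 100], [0, 0, -1.19, 54.3, -43.3, 5.5, 100], [0, 0, -1.19, 54.3, -43.3, 5.5, 100], [0, 0, -1.19, 54.3, -43.3, 5.5, 100], [0, 0, -1.19, 54.3, -43.3, 5.5, 100], [0, 0, -1.19, 54.3, -43.3, 5.5, 100], [0, 0, -1.19, 54.3, -43.3, 5.5, 100], [0, 0, -1.19, 54.3, -43.3, 5.5, 100], [0, 0, -1.19, 54.3, -43.3, 5.5, 100], [0, 0, -1.19, 54.3, -43.3, 5.5, 100], [0, 0, -1.19, 54.3, -43.3, 5.5, 100], [0, 0, -1.19, 54.3, -43.3, 5.5, 100]]
  ]
}}

```text
time: 1.9
tool_pos: [0.5546, 0.0146, 0.1507]
ee_rot: [-3.141, -0.002, 1.428]
wrist_force: [-0.6, -0.3, -0.9]
width: 0.0936
```

```bash
python3 -c "
from h import *
s=snap('wrist','w1'); cv2.imwrite('pics/w1b.png',cv2.resize(s['img'],(800,600),interpolation=2))
W=cloud(s); z=W[...,2]
m=((z>.047)&(z<.062)).astype(np.uint8); n,l=cv2.connectedComponents(m)
for i in range(1,n):
  q=l==i
  if q.sum()<400: continue
  r=cv2.minAreaRect((W[q][:,:2]*1000).astype(np.float32)); print(q.sum(),np.round(np.r_[r[0],r[1],r[2]],1),np.median(z[q]))
go(.5556,.0157,.06,81.9)"
```

```text
704 [764.4 113.9  23.8  59.4   3.8] 0.0549660183390267
2736 [387.  122.2  78.7  33.5  15.7] 0.05133629149645397
2597 [567.3  96.   33.2  77.2  80.6] 0.05646899472017458
2400 [556.4  55.5  33.4  77.4  82.4] 0.05647996208060485
1775 [557.4  14.5  33.   58.9  82.1] 0.05647462782532421
2233 [543.8 -25.4  34.5  77.3  82.5] 0.05640658960391886
929 [777.2 -72.3  57.5  34.8  55.1] 0.054090721191500976
2137 [547.6 -67.8  34.9  77.2  80.3] 0.05639090689060533
t 1.95 pos [0.5547 0.0146 0.1509] rpy [ 1.7999e+02 -1.0000e-01  8.1800e+01] w 0.0942 F [ 0.53 -0.29  0.54] j [-0.08  0.11  1.45  0.    1.58  0.07]
ROW [ 1.00e-04 -1.70e-03 -1.80e-03  1.10e-01  7.00e-02  9.09e+00]
```

View pics/w1b.png

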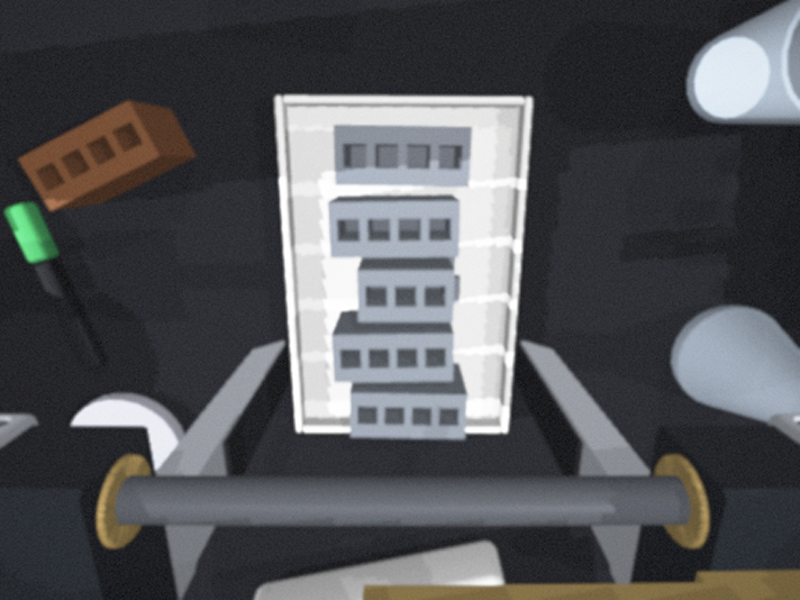

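The wrist view agrees within 2 mm. The middle 3-well holder is at (405,290), with its stub visible at (458,288) on the +x side. I'll descend now with the tips above the stub.

Emit:
{"op": "drive_tool", "data": {
  "series": [
    [[0, 0, 0, 0.1, 0.2, 3, 100], [0, 0, 0, 0.1, 0.2, 6, 100], [0, 0, 0, 0.1, 0.2, 8, 100], [0, 0, 0, 0.1, 0.2, 10, 100], [0, 0, 0, 0.1, 0.2, 11.5, 100], [0, 0, 0, 0.1, 0.2, 12.5, 100], [0, 0, 0, 0.1, 0.2, 13, 100], [0, 0, 0, 0.1, 0.2, 13, 100], [0, 0, 0, 0.1, 0.2, 13, 100]]
  ]
}}

```text
time: 2.85
tool_pos: [0.5576, 0.0154, 0.0218]
ee_rot: [3.14, -0.002, 1.428]
wrist_force: [0.5, -0.1, 0.0]
width: 0.0943
```

```bash
python3 -c "
from h import *
s=snap('wrist','w2'); cv2.imwrite('pics/w2b.png',cv2.resize(s['img'],(800,600),interpolation=2))
go(.5565,.0151,.021,81.9)"
```

```text
t 2.9 pos [0.5577 0.0154 0.022 ] rpy [ 1.7987e+02 -1.1000e-01  8.1800e+01] w 0.0937 F [ 0.31 -0.38 -0.12] j [-0.08  0.21  1.61  0.    1.32  0.07]
ROW [ 0.0022 -0.0018 -0.0017 -0.05   -0.12    0.1   ]
```

View pics/w2b.png

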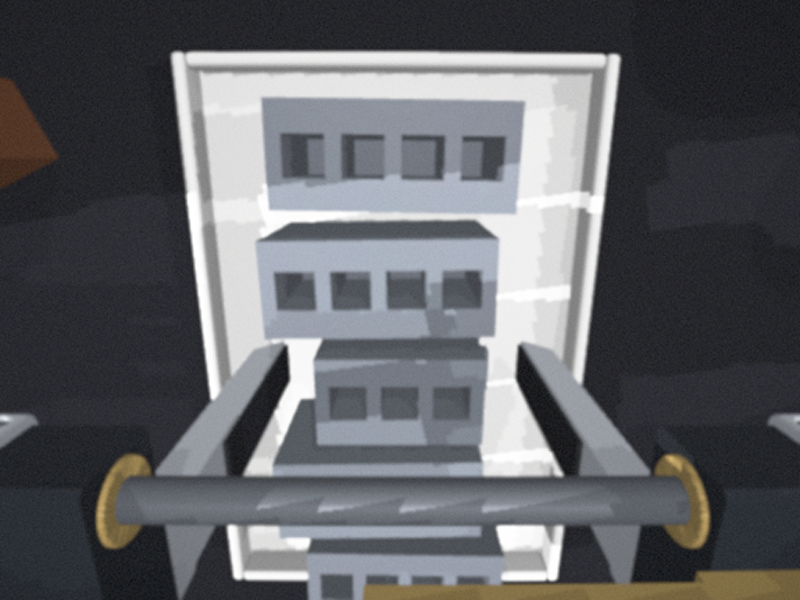

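The fingers straddle the 3-well holder, with tips at about (270,350) and (530,350). Closing now.

Emit:
{"op": "drive_tool", "data": {
  "series": [
    [[0, 0, 0, 0, -0.1, 0, 60], [0, 0, 0, 0, -0.1, 0, 50], [0, 0, 0, 0, -0.1, 0, 30], [0, 0, 0, 0, -0.1, 0, 30], [0, 0, 0, 0, -0.1, 0, 30], [0, 0, 0, 0, -0.1, 0, 30], [0, 0, 0, 0, -0.1, 0, 30], [0, 0, 0, 0, -0.1, 0, 30]]
  ]
}}

```text
time: 3.7
tool_pos: [0.5568, 0.0156, 0.022]
ee_rot: [3.139, -0.002, 1.428]
wrist_force: [-1.1, 0.5, 0.9]
width: 0.0587
```

```bash
python3 -c "
from h import *
go(.5565,.0151,.021,81.9)"
```

```text
t 3.7 pos [0.5568 0.0156 0.022 ] rpy [ 1.7987e+02 -1.1000e-01  8.1800e+01] w 0.0587 F [-1.13  0.52  0.87] j [-0.07  0.21  1.61  0.    1.32  0.07]
ROW [ 0.0023 -0.0019 -0.0017 -0.05   -0.02    0.1   ]
```

Width is 58.7 mm, so it's gripped on the block ends. Lifting straight up, gently at first.

Emit:
{"op": "drive_tool", "data": {
  "series": [
    [[0, 0, 0, 0, 0, -1, 30], [0, 0, 0, 0, 0, -2.5, 30], [0, 0, 0, 0, 0, -5, 30], [0, 0, 0, 0, 0, -8, 30], [0, 0, 0, 0, 0, -11, 30], [0, 0, 0, 0, 0, -14, 30], [0, 0, 0, 0, 0, -15, 30], [0, 0, 0, 0, 0, -15, 30], [0, 0, 0, 0, 0, -15, 30]]
  ]
}}

```text
time: 4.6
tool_pos: [0.5558, 0.0153, 0.171]
ee_rot: [3.141, -0.002, 1.428]
wrist_force: [0.6, 0.0, -0.5]
width: 0.0588
```

```bash
python3 -c "
from h import *
s=snap('wrist','w3'); cv2.imwrite('pics/w3b.png',cv2.resize(s['img'],(800,600),interpolation=2))
go(.5323,-.3086,.15,81.9)"
```

```text
t 4.65 pos [0.5554 0.0154 0.1701] rpy [-1.7993e+02 -9.0000e-02  8.1800e+01] w 0.0587 F [ 0.31 -0.66 -1.28] j [-0.08  0.11  1.42  0.    1.62  0.07]
ROW [-1.20e-03 -1.70e-03 -1.70e-03 -3.24e+01  2.34e+00  1.95e+00]
```

View pics/w3b.png

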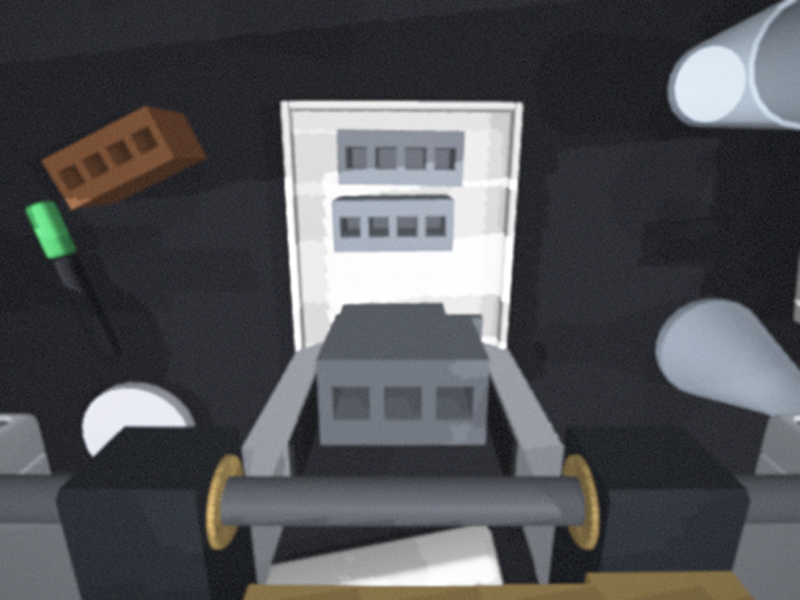

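The holder is held square, with the stub visible at (465,330) and the neighbours still standing. Moving over the pan.

Emit:
{"op": "drive_tool", "data": {
  "series": [
    [[0, 0, 0, -3, 0.2, 0, 30], [0, 0, 0, -7, 0.5, 0.5, 30], [0, 0, 0, -11, 0.8, 1, 30], [0, 0, 0, -15, 1.1, 1, 30], [0, 0, 0, -19, 1.4, 1, 30], [0, 0, 0, -23, 1.7, 1, 30], [0, 0, 0, -27, 2, 1, 30], [0, 0, 0, -30, 2.2, 1, 30], [0, 0, 0, -32, 2.3, 1, 30], [0, 0, 0, -32.4, 2.3, 1, 30], [0, 0, 0, -32.4, 2.3, 1, 30], [0, 0, 0, -32.4, 2.3, 1, 30]]
  ]
}}

```text
time: 5.85
tool_pos: [0.5321, -0.307, 0.1592]
ee_rot: [-3.14, -0.003, 1.429]
wrist_force: [-0.7, -0.5, -0.9]
width: 0.059
```

```bash
python3 -c "
from h import *
s=snap('scene','s4'); cv2.imwrite('pics/s4b.png',cv2.resize(s['img'][60:210,100:300],(800,600),interpolation=2))
go(.5323,-.3086,.087,81.9)"
```

```text
t 5.9 pos [ 0.5322 -0.3069  0.1595] rpy [-1.7992e+02 -1.4000e-01  8.1900e+01] w 0.0592 F [ 0.45  0.22 -0.62] j [-0.62  0.24  1.28  0.    1.62 -0.47]
ROW [-1.40e-03 -2.40e-03  1.00e-04 -1.80e-01  4.00e-02  7.25e+00]
```

View pics/s4b.png

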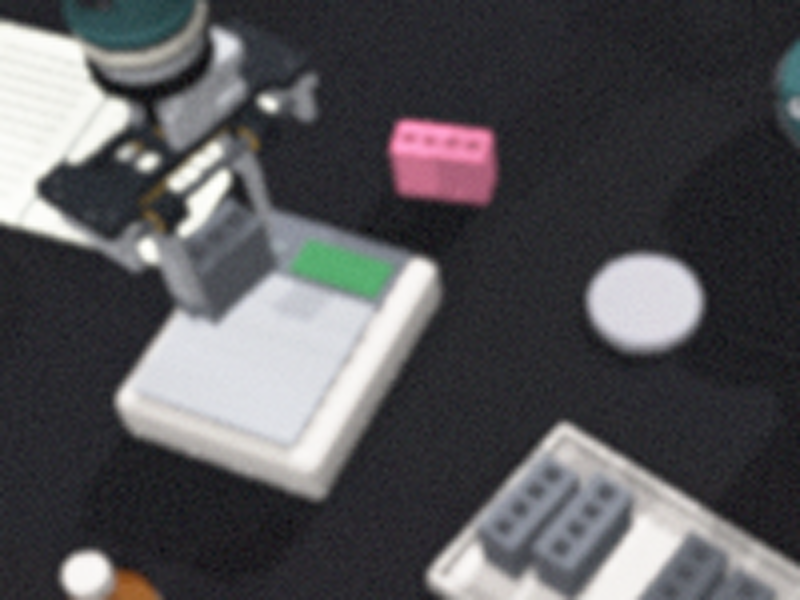

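The holder hangs above the pan. Lowering to just short of contact.

Emit:
{"op": "drive_tool", "data": {
  "series": [
    [[0, 0, 0, -0.2, 0, 2, 30], [0, 0, 0, -0.2, 0, 4, 30], [0, 0, 0, -0.2, 0, 5.5, 30], [0, 0, 0, -0.2, 0, 6.5, 30], [0, 0, 0, -0.2, 0, 7, 30], [0, 0, 0, -0.2, 0, 7.2, 30], [0, 0, 0, -0.2, 0, 7.2, 30], [0, 0, 0, -0.2, 0, 7.3, 30], [0, 0, 0, -0.2, 0, 7.3, 30]]
  ]
}}

```text
time: 6.8
tool_pos: [0.5322, -0.309, 0.0872]
ee_rot: [-3.141, -0.002, 1.429]
wrist_force: [-0.5, 0.6, -1.7]
width: 0.0585
```

```bash
python3 -c "
from h import *
s=snap('wrist','w5'); cv2.imwrite('pics/w5b.png',cv2.resize(s['img'],(800,600),interpolation=2))
go(.5323,-.3086,.085,81.9)"
```

```text
t 6.85 pos [ 0.5322 -0.309   0.0871] rpy [-1.7998e+02 -1.1000e-01  8.1900e+01] w 0.0592 F [-1.57 -0.2  -0.39] j [-0.62  0.28  1.38  0.    1.48 -0.48]
ROW [-4.0e-04 -1.9e-03 -1.0e-04  4.0e-02  1.0e-02  2.1e-01]
```

View pics/w5b.png

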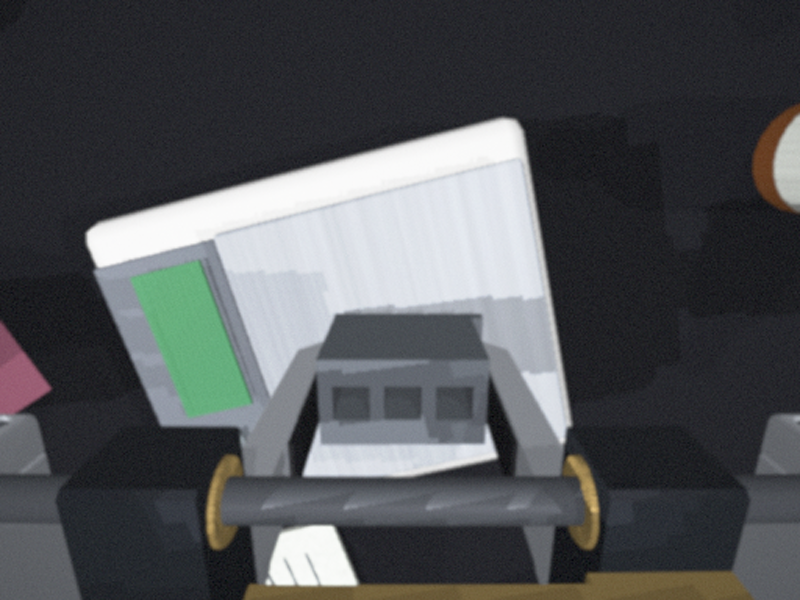

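The holder is upright over the pan, at (405,400). I'll ease down 2 mm and watch the force.

Emit:
{"op": "drive_tool", "data": {
  "series": [
    [[0, 0, 0, 0, 0, 0.1, 30], [0, 0, 0, 0, 0, 0.1, 30], [0, 0, 0, 0, 0, 0.2, 30], [0, 0, 0, 0, 0, 0.2, 30], [0, 0, 0, 0, 0, 0.2, 30]]
  ]
}}

```text
time: 7.35
tool_pos: [0.5322, -0.309, 0.0851]
ee_rot: [-3.141, -0.002, 1.429]
wrist_force: [0.4, -0.5, -0.2]
width: 0.059
```

```bash
python3 -c "
from h import *
go(.5323,-.3086,.085,81.9)"
```

```text
t 7.35 pos [ 0.5322 -0.309   0.0851] rpy [-1.7998e+02 -1.1000e-01  8.1900e+01] w 0.059 F [ 0.37 -0.52 -0.18] j [-0.62  0.28  1.38  0.    1.48 -0.48]
ROW [-0.0003 -0.0018 -0.0001  0.04    0.01    0.01  ]
```

Force is still near zero, so I'll take another 1 mm and read it again.

Emit:
{"op": "drive_tool", "data": {
  "series": [
    [[0, 0, 0, 0, 0, 0.05, 30], [0, 0, 0, 0, 0, 0.1, 30], [0, 0, 0, 0, 0, 0.1, 30]]
  ]
}}

```text
time: 7.65
tool_pos: [0.5322, -0.309, 0.0851]
ee_rot: [3.141, -0.002, 1.429]
wrist_force: [-2.7, 0.8, 4.6]
width: 0.0588
```

The upward force of 4.6 N shows the holder is on the pan. Releasing it, then waiting with the fingers clear.

Emit:
{"op": "drive_tool", "data": {
  "series": [
    [[0, 0, 0, 0, 0, 0.05, 80], [0, 0, 0, 0, 0, 0, 100], [0, 0, 0, 0, 0, 0, 100], [0, 0, 0, 0, 0, 0, 100], [0, 0, 0, 0, 0, 0, 100], [0, 0, 0, 0, 0, 0, 100], [0, 0, 0, 0, 0, 0, 100], [0, 0, 0, 0, 0, 0, 100], [0, 0, 0, 0, 0, 0, 100], [0, 0, 0, 0, 0, 0, 100], [0, 0, 0, 0, 0, 0, 100], [0, 0, 0, 0, 0, -2, 100], [0, 0, 0, 0, 0, -5, 100], [0, 0, 0, 0, 0, -8, 100], [0, 0, 0, 0, 0, -10, 100], [0, 0, 0, 0, 0, -10, 100], [0, 0, 0, 0, 0, -10, 100]]
  ]
}}

```text
time: 9.35
tool_pos: [0.5321, -0.3092, 0.1848]
ee_rot: [3.141, -0.001, 1.429]
wrist_force: [-0.0, -0.4, -0.6]
width: 0.0942
```

```bash
python3 -c "
from h import *
for n in ('wrist','top'):
  s=snap(n,n[0]+'6'); cv2.imwrite('pics/'+n[0]+'6b.png',cv2.resize(s['img'],(800,600),interpolation=2))
  W=cloud(s); z=W[...,2]
  m=((z>.112)&(z<.125)&(abs(W[...,0]-.532)<.07)&(abs(W[...,1]+.309)<.07)).astype(np.uint8); k,l=cv2.connectedComponents(m)
  for i in range(1,k):
    q=l==i
    if q.sum()<60: continue
    r=cv2.minAreaRect((W[q][:,:2]*1000).astype(np.float32)); print(n,q.sum(),np.round(np.r_[r[0],r[1],r[2]],1),np.median(z[q]))
go(.5323,-.3086,.185,171.9)"
```

```text
wrist 2182 [ 533.1 -310.4   33.9   59.2   82.1] 0.11949116087759912
top 229 [ 531.7 -308.8   34.2   59.3   82.8] 0.11758305742895458
t 9.45 pos [ 0.5314 -0.3087  0.1829] rpy [-179.83   -0.18   81.9 ] w 0.0939 F [-0.21 -0.2  -0.46] j [-0.62  0.24  1.24  0.    1.67 -0.48]
ROW [ 1.0000e-04 -4.9000e-03 -1.5708e+00  2.0000e-02  9.0000e-02 -2.1000e-01]
```

View pics/w6b.png

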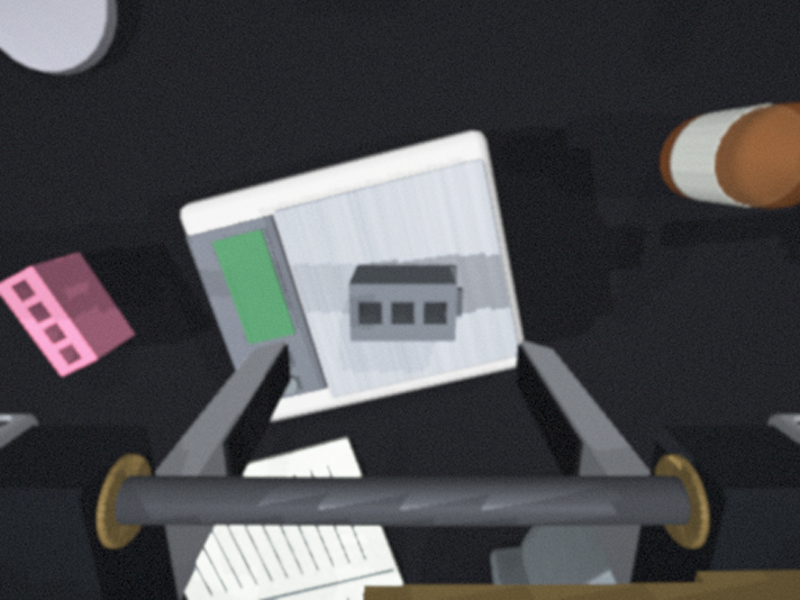

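The holder stands upright on the pan at (0.532, -0.309), top at 118 mm and released (wrist picture (403,310)). Now a 90° turn to grip its long sides.

Emit:
{"op": "drive_tool", "data": {
  "series": [
    [[0, 0, -1.571, 0, 0.1, 0, 100], [0, 0, -1.571, 0, 0.1, 0, 100], [0, 0, -1.571, 0, 0.1, 0, 100], [0, 0, -1.571, 0, 0.1, 0, 100], [0, 0, -1.571, 0, 0.1, 0, 100], [0, 0, -1.571, 0, 0.1, 0, 100], [0, 0, -1.571, 0, 0.1, 0, 100], [0, 0, -1.571, 0, 0.1, 0, 100], [0, 0, -1.571, 0, 0.1, 0, 100], [0, 0, -1.571, 0, 0.1, 0, 100], [0, 0, -1.571, 0, 0.1, 0, 100], [0, 0, -1.571, 0, 0.1, 0, 100], [0, 0, -1.571, 0, 0.1, 0, 100], [0, 0, -1.571, 0, 0.1, 0, 100], [0, 0, -1.571, 0, 0.1, 0, 100], [0, 0, -1.571, 0, 0.1, 0, 100]]
  ]
}}

```text
time: 11.05
tool_pos: [0.5323, -0.3088, 0.1828]
ee_rot: [3.138, -0.003, 3.0]
wrist_force: [0.5, -0.6, 0.2]
width: 0.0938
```

```bash
python3 -c "
from h import *
go(.5323,-.309,.088,171.9)"
```

```text
t 11.05 pos [ 0.5323 -0.3088  0.1828] rpy [179.82  -0.18 171.89] w 0.0938 F [ 0.5  -0.63  0.21] j [-0.62  0.24  1.24  0.    1.67 -2.05]
ROW [ 3.20e-03 -3.10e-03 -2.00e-04 -3.00e-02 -5.00e-02  9.48e+00]
```

Emit:
{"op": "drive_tool", "data": {
  "series": [
    [[0, 0, 0, 0, 0, 2.5, 100], [0, 0, 0, 0, 0, 5, 100], [0, 0, 0, 0, 0, 7, 100], [0, 0, 0, 0, 0, 8.5, 100], [0, 0, 0, 0, 0, 9.4, 100], [0, 0, 0, 0, 0, 9.6, 100], [0, 0, 0, 0, 0, 9.6, 100], [0, 0, 0, 0, 0, 9.6, 70], [0, 0, 0, 0, 0, 9.6, 50], [0, 0, 0, 0, 0, 9.6, 40], [0, 0, 0, 0, 0, 9.6, 20], [0, 0, 0, 0, 0, 9.6, 10], [0, 0, 0, 0, 0, 9.6, 10], [0, 0, 0, 0, 0, 9.6, 10], [0, 0, 0, 0, 0, 9.6, 10], [0, 0, 0, 0, 0, 9.6, 10]]
  ]
}}

```text
time: 12.65
tool_pos: [0.5321, -0.3085, 0.0868]
ee_rot: [3.138, -0.003, 3.0]
wrist_force: [-0.6, -0.2, -0.3]
width: 0.0325
```

```bash
python3 -c "
from h import *
s=snap('wrist','w7'); cv2.imwrite('pics/w7b.png',cv2.resize(s['img'],(800,600),interpolation=2))
go(.541,.297,.185,163.5)"
```

```text
t 12.7 pos [ 0.5321 -0.3085  0.0868] rpy [179.82  -0.18 171.89] w 0.0328 F [-0.67 -0.96 -0.89] j [-0.62  0.28  1.38  0.    1.48 -2.05]
ROW [ 2.900e-03 -3.400e-03  1.464e-01  7.690e+00  6.010e+01 -9.610e+00]
```

View pics/w7b.png

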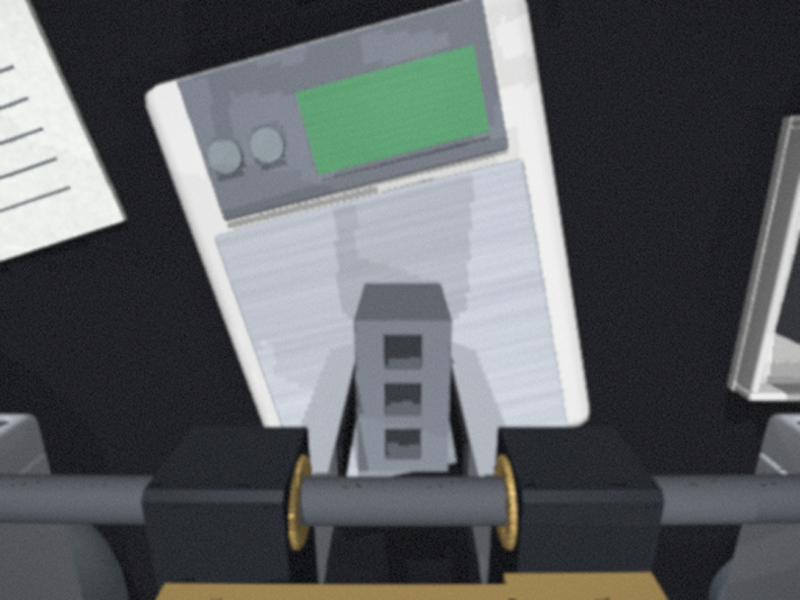

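It's gripped by the long sides (32.6 mm) and centred. Lifting, then carrying across to the box.

Emit:
{"op": "drive_tool", "data": {
  "series": [
    [[0, 0, 0, 0, 0, -1, 10], [0, 0, 0, 0, 0, -3, 10], [0, 0, 0, 0, 0, -6, 10], [0, 0, 0, 0, 0, -9, 10], [0, 0, 0, 0.3, 2, -11, 10], [0, 0, 0, 0.8, 6, -11, 10], [0, 0, 0, 1.3, 10, -11, 10], [0, 0, 0.03, 1.8, 14, -11, 10], [0, 0, 0.06, 2.3, 18, -11, 10], [0, 0, 0.09, 2.8, 22, -11, 10], [0, 0, 0.12, 3.3, 26, -11, 10], [0, 0, 0.146, 3.8, 30, -11, 10], [0, 0, 0.146, 3.8, 30, -11, 10]]
  ]
}}

```text
time: 14.0
tool_pos: [0.5369, -0.002, 0.1988]
ee_rot: [3.137, -0.003, 2.86]
wrist_force: [-0.1, -0.3, -0.1]
width: 0.0325
```

```bash
python3 -c "
from h import *
go(.541,.297,.185,163.5)"
```

```text
t 14.0 pos [ 0.5369 -0.002   0.1988] rpy [179.71  -0.19 163.87] w 0.0325 F [-0.07 -0.27 -0.11] j [-0.11  0.06  1.41  0.01  1.67 -1.4 ]
ROW [ 5.000e-03 -3.300e-03  6.400e-03  7.910e+00  2.883e+01  1.550e+00]
```

Emit:
{"op": "drive_tool", "data": {
  "series": [
    [[0, 0, 0.006, 1.1, 4, 0, 10], [0, 0, 0.006, 2.2, 8, 0, 10], [0, 0, 0.006, 3.3, 12, 0, 10], [0, 0, 0.006, 4.4, 16, 0, 10], [0, 0, 0.006, 5.5, 20, 0, 10], [0, 0, 0.006, 6.6, 24, 0, 10], [0, 0, 0.006, 7.4, 27, 0, 10], [0, 0, 0.006, 7.9, 28.8, 0, 10], [0, 0, 0.006, 7.9, 28.8, 0, 10], [0, 0, 0.006, 7.9, 28.8, 0, 10]]
  ]
}}

```text
time: 15.0
tool_pos: [0.5413, 0.2954, 0.2004]
ee_rot: [3.138, -0.003, 2.853]
wrist_force: [-0.5, -0.7, -0.6]
width: 0.033
```

```bash
python3 -c "
from h import *
s=snap('wrist','w8'); cv2.imwrite('pics/w8b.png',cv2.resize(s['img'],(800,600),interpolation=2))
W=cloud(s); z=W[...,2]
m=((z>.060)&(z<.069)&(abs(W[...,0]-.541)<.1)&(abs(W[...,1]-.297)<.1)).astype(np.uint8); k,l=cv2.connectedComponents(m)
for i in range(1,k):
    q=l==i
    if q.sum()<60: continue
    r=cv2.minAreaRect((W[q][:,:2]*1000).astype(np.float32)); print(q.sum(),np.round(np.r_[r[0],r[1],r[2]],1),np.median(z[q]))
go(.541,.297,.185,163.5)"
```

```text
1950 [543.4 296.8 144.4  90.5  73.8] 0.06622694733670598
t 15.05 pos [0.5414 0.295  0.2005] rpy [ 1.7978e+02 -1.7000e-01  1.6344e+02] w 0.0328 F [ 0.52  0.45 -1.18] j [ 0.4   0.24  1.21  0.    1.69 -0.88]
ROW [ 3.90e-03 -2.90e-03 -1.10e-03  9.00e-02  1.80e-01  1.56e+00]
```

View pics/w8b.png

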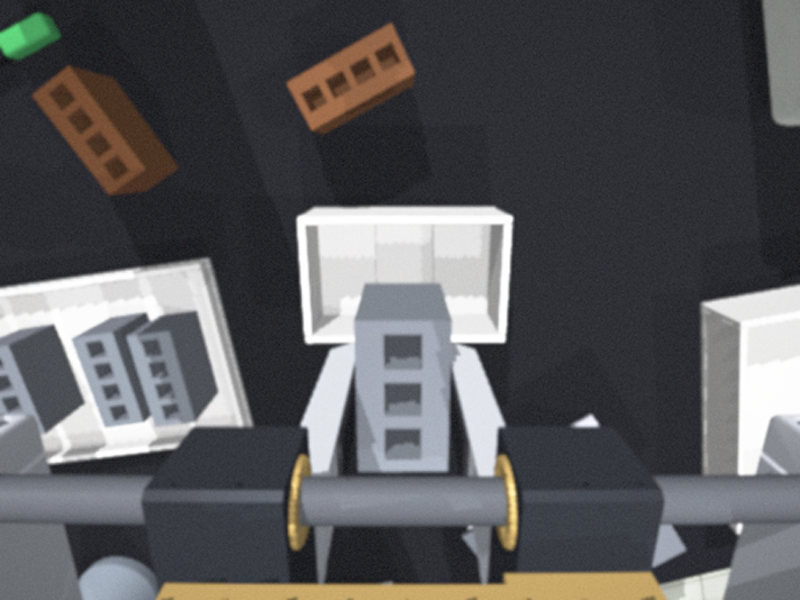

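Wrist and top agree on the box centre at about (0.542, 0.297), yaw -16.4°. The stub points to +x, so I'll set the block centre 4.5 mm towards -x of the channel's middle, which centres the total 68 mm length.

```bash
python3 -c "
from h import *
go(.5377,.2985,.10,163.6)"
```

```text
t 15.05 pos [0.5414 0.295  0.2005] rpy [ 1.7978e+02 -1.7000e-01  1.6344e+02] w 0.0328 F [ 0.52  0.45 -1.18] j [ 0.4   0.24  1.21  0.    1.69 -0.88]
ROW [ 3.900e-03 -2.900e-03 -2.800e-03  4.300e-01  1.900e-01  1.006e+01]
```

Emit:
{"op": "drive_tool", "data": {
  "series": [
    [[0.004, -0.003, -0.003, 0.4, 0.2, 2, 10], [0.004, -0.003, -0.003, 0.4, 0.2, 4, 10], [0.004, -0.003, -0.003, 0.4, 0.2, 6, 10], [0.004, -0.003, -0.003, 0.4, 0.2, 8, 10], [0.004, -0.003, -0.003, 0.4, 0.2, 9.5, 10], [0.004, -0.003, -0.003, 0.4, 0.2, 10, 10], [0.004, -0.003, -0.003, 0.4, 0.2, 10, 10], [0.004, -0.003, -0.003, 0.4, 0.2, 10, 10]]
  ]
}}

```text
time: 15.85
tool_pos: [0.5387, 0.2984, 0.1018]
ee_rot: [3.14, 0.002, 2.855]
wrist_force: [0.6, -0.1, -0.8]
width: 0.0327
```

```bash
python3 -c "
from h import *
s=snap('wrist','w9'); cv2.imwrite('pics/w9b.png',cv2.resize(s['img'],(800,600),interpolation=2))
s=snap('top','t9'); cv2.imwrite('pics/t9b.png',cv2.resize(s['img'][130:250,70:230],(800,600),interpolation=2))
s=snap('scene','s9'); cv2.imwrite('pics/s9b.png',cv2.resize(s['img'][180:300,280:440],(800,600),interpolation=2))
go(.5377,.2985,.027,163.6)"
```

```text
t 16.0 pos [0.5387 0.2988 0.102 ] rpy [1.7991e+02 1.2000e-01 1.6361e+02] w 0.0327 F [ 0.17  0.23 -1.36] j [ 0.41  0.27  1.36 -0.    1.5  -0.87]
ROW [ 1.5e-03  2.1e-03  2.0e-04  1.1e-01 -7.0e-02  7.5e+00]
```

View pics/w9b.png

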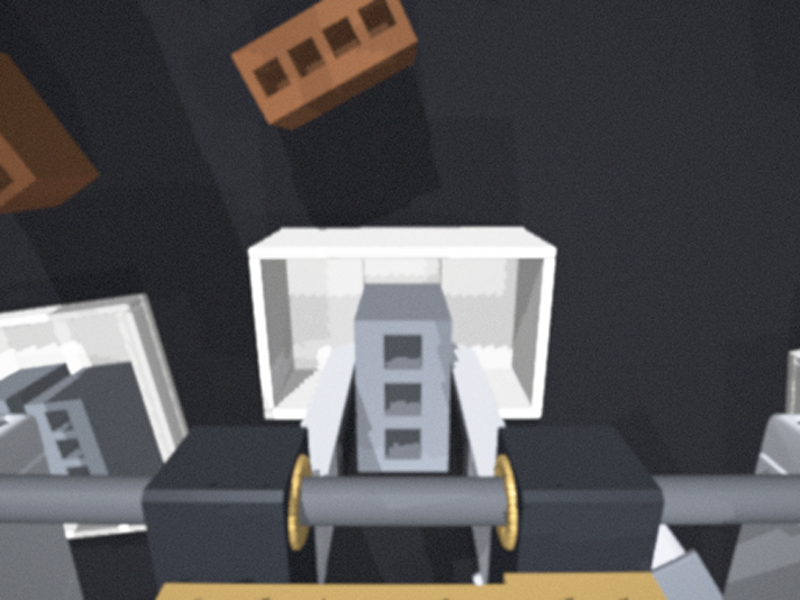

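View pics/s9b.png

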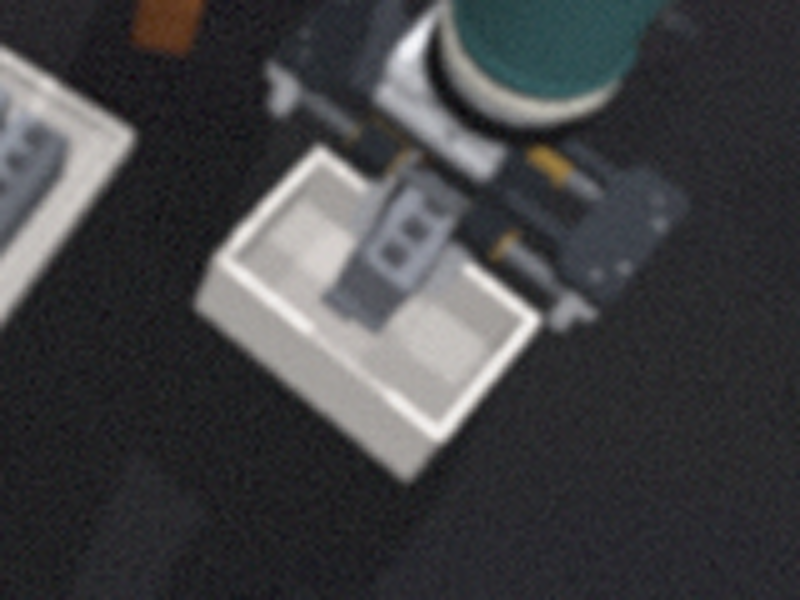

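The scene view shows the stub at the +x end and the holder lined up over the channel. In the wrist view the channel centre is about 401 px and the holder about 403 px. Lowering slowly.

Emit:
{"op": "drive_tool", "data": {
  "series": [
    [[0.001, 0.002, 0, 0.1, -0.1, 1, 10], [0.001, 0.002, 0, 0.1, -0.1, 2, 10], [0.001, 0.002, 0, 0.1, -0.1, 3, 10], [0.001, 0.002, 0, 0.1, -0.1, 4, 10], [0.001, 0.002, 0, 0.1, -0.1, 5, 10], [0.001, 0.002, 0, 0.1, -0.1, 5.7, 10], [0.001, 0.002, 0, 0.1, -0.1, 6, 10], [0.001, 0.002, 0, 0.1, -0.1, 6, 10]]
  ]
}}

```text
time: 16.8
tool_pos: [0.5373, 0.2981, 0.0413]
ee_rot: [-3.141, -0.001, 2.856]
wrist_force: [-0.6, -0.0, -0.2]
width: 0.0327
```

```bash
python3 -c "
from h import *
s=snap('wrist','w10'); cv2.imwrite('pics/w10b.png',cv2.resize(s['img'],(800,600),interpolation=2))
s=snap('scene','s10'); cv2.imwrite('pics/s10b.png',cv2.resize(s['img'][180:300,280:440],(800,600),interpolation=2))
go(.5377,.2985,.025,163.6)"
```

```text
t 16.9 pos [0.538  0.2984 0.0425] rpy [1.7994e+02 4.0000e-02 1.6361e+02] w 0.0326 F [-0.33  0.15 -0.94] j [ 0.41  0.31  1.44  0.    1.39 -0.87]
ROW [1.10e-03 7.00e-04 3.00e-04 3.00e-02 0.00e+00 1.75e+00]
```

View pics/w10b.png

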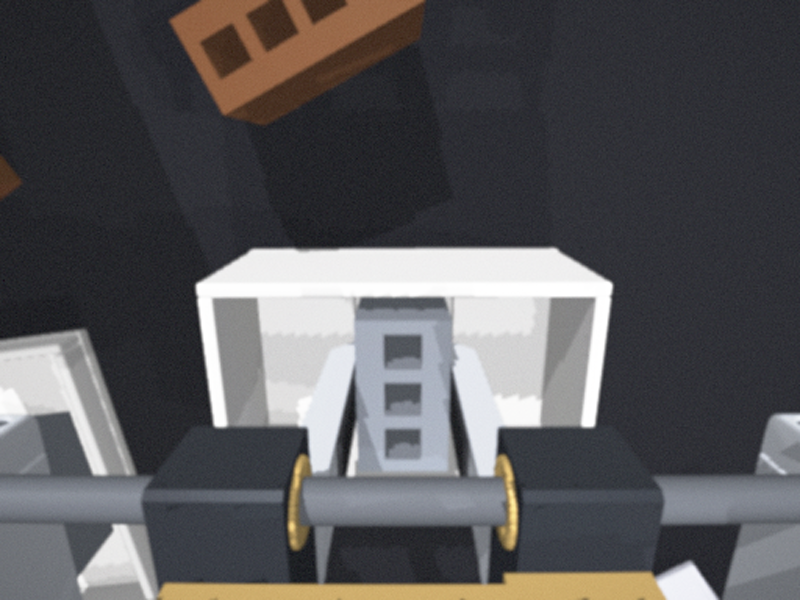

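View pics/s10b.png

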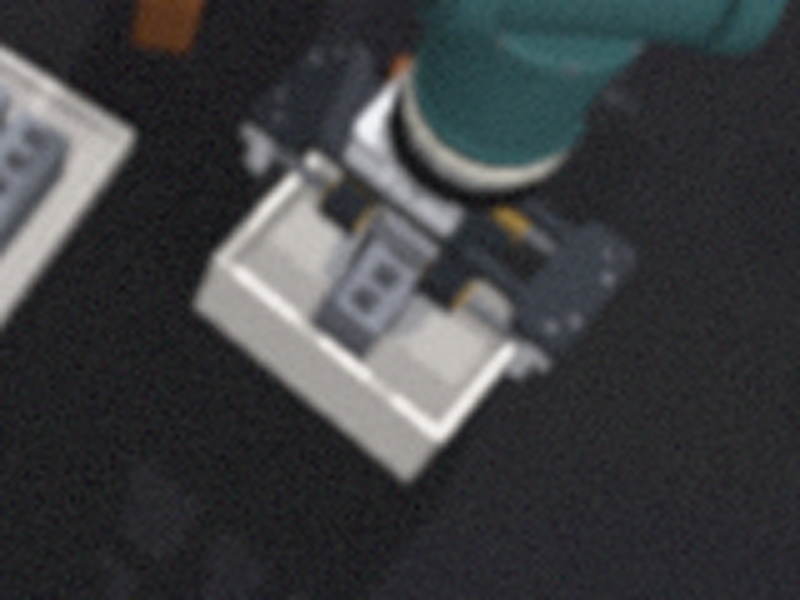

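The channel edges, about x=353 and 455, lie symmetric around the holder (357–450), with no contact yet. Continuing down into the channel.

Emit:
{"op": "drive_tool", "data": {
  "series": [
    [[0, 0, 0, 0, 0, 0.4, 10], [0, 0, 0, 0, 0, 0.8, 10], [0, 0, 0, 0, 0, 1.2, 10], [0, 0, 0, 0, 0, 1.5, 10], [0, 0, 0, 0, 0, 1.6, 10], [0, 0, 0, 0, 0, 1.6, 10]]
  ]
}}

```text
time: 17.5
tool_pos: [0.5378, 0.2982, 0.0261]
ee_rot: [3.141, 0.0, 2.856]
wrist_force: [-0.0, 0.4, -1.2]
width: 0.0327
```

```bash
python3 -c "
from h import *
go(.5377,.2985,.0238,163.6)"
```

```text
t 17.5 pos [0.5378 0.2982 0.0261] rpy [1.7996e+02 1.0000e-02 1.6361e+02] w 0.0327 F [-0.04  0.35 -1.23] j [ 0.41  0.33  1.45  0.    1.36 -0.87]
ROW [6.0e-04 2.0e-04 2.0e-04 2.0e-02 2.0e-02 2.3e-01]
```

The underside is at about 7 mm, inside the channel, with no contact yet. Easing down the last 2–3 mm.

Emit:
{"op": "drive_tool", "data": {
  "series": [
    [[0, 0, 0, 0, 0, 0.1, 10], [0, 0, 0, 0, 0, 0.2, 10], [0, 0, 0, 0, 0, 0.25, 10], [0, 0, 0, 0, 0, 0.3, 10], [0, 0, 0, 0, 0, 0.3, 10]]
  ]
}}

```text
time: 18.0
tool_pos: [0.5379, 0.2983, 0.0238]
ee_rot: [3.141, 0.001, 2.856]
wrist_force: [-0.9, -0.5, 3.0]
width: 0.0327
```

Contact came at z = 0.0238, exactly as predicted, with 3 N upward. Opening part way and going straight up.

Emit:
{"op": "drive_tool", "data": {
  "series": [
    [[0, 0, 0, 0, 0, 0, 45], [0, 0, 0, 0, 0, 0, 60], [0, 0, 0, 0, 0, 0, 60], [0, 0, 0, 0, 0, 0, 60], [0, 0, 0, 0, 0, 0, 60], [0, 0, 0, 0, 0, 0, 60], [0, 0, 0, 0, 0, -1, 60], [0, 0, 0, 0, 0, -3, 60], [0, 0, 0, 0, 0, -6, 60], [0, 0, 0, 0, 0, -10, 60], [0, 0, 0, 0, 0, -14, 60], [0, 0, 0, 0, 0, -18, 60], [0, 0, 0, 0, 0, -20, 60], [0, 0, 0, 0, 0, -20, 60], [0, 0, 0, 0, 0, -20, 60]]
  ]
}}

```text
time: 19.5
tool_pos: [0.5377, 0.2981, 0.2239]
ee_rot: [3.14, 0.001, 2.856]
wrist_force: [-0.2, 0.1, -1.3]
width: 0.0564
```

```bash
python3 -c "
from h import *
for n in ('wrist','top'):
  s=snap(n,n[0]+'11'); cv2.imwrite('pics/'+n[0]+'11b.png',cv2.resize(s['img'],(800,600),interpolation=2))
  W=cloud(s); z=W[...,2]
  m=((z>.045)&(z<.061)&(abs(W[...,0]-.541)<.045)&(abs(W[...,1]-.297)<.045)).astype(np.uint8); k,l=cv2.connectedComponents(m)
  for i in range(1,k):
    q=l==i
    if q.sum()<60: continue
    r=cv2.minAreaRect((W[q][:,:2]*1000).astype(np.float32)); print(n,q.sum(),np.round(np.r_[r[0],r[1],r[2]],1),np.median(z[q]),np.percentile(z[q],[5,95]))
go(.5377,.2985,.2238,163.6)"
```

```text
wrist 1152 [539.3 297.9  32.9  59.3  73.4] 0.05643485755645114 [0.04983277 0.05776088]
wrist 188 [579.2 276.   50.2   1.2  73.8] 0.05326354298538689 [0.0457055  0.06064246]
top 163 [535.5 293.1  24.   58.4  73.7] 0.054431789638219194 [0.04746975 0.05837525]
t 19.6 pos [0.5369 0.2977 0.2214] rpy [-1.7990e+02 -1.5000e-01  1.6361e+02] w 0.0568 F [ 0.57  0.71 -0.12] j [ 0.41  0.23  1.18  0.    1.74 -0.87]
ROW [-0.0017 -0.0026  0.0003 -0.06    0.1    -0.24  ]
```

View pics/w11b.png

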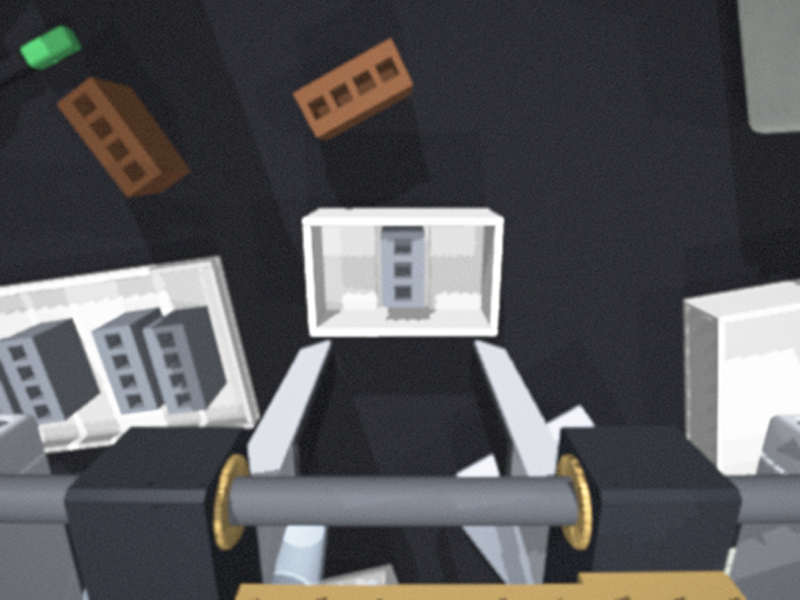

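View pics/t11b.png

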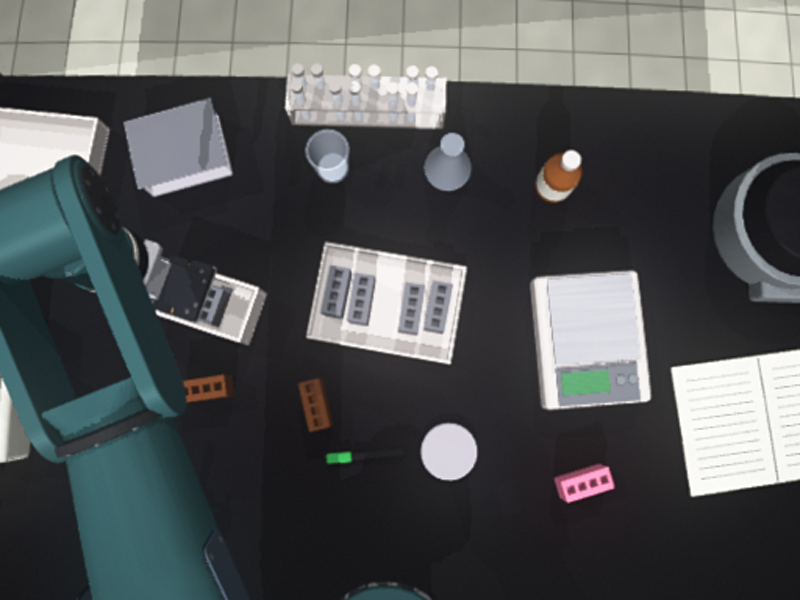

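The wrist view shows the holder square in the channel at (403,265), with its top at about 55 mm. The top view shows the four whole holders and the glassware where they were. Handing in.

```bash
python3 -c "
from bench import robot
print(robot.close_job())"
```

```text
the job is handed in; nothing more can be done
None
```

I weighed the broken three-well holder and left it standing upright in the scrap box's channel. The job was handed in after about 20 s of robot time, and no verdict was reported.

- **Weighing:** I gripped the holder by its ends above the stub and stood it on the pan. It then stayed released for over a second, upright at (0.532, -0.309) with its top at about 118 mm.
- **Scrap box:** I took it up again by its long sides and lowered it onto the channel bottom. Light contact of about 3 N came at the height I had predicted, and I let go only then.
- **Last checks:**
  - The holder is square to the channel, its top at 55–56 mm. Its centre is at about (0.538, 0.298), about 4.5 mm from the channel's by design, to make room for the stub.
  - The gripper was clear at z = 0.22.
  - The whole holders and the glassware look unmoved by eye; I did not re-measure them.
- **Disagreements:** The wrist and top cameras differed by 1–2 mm, within their calibration. The last top view gave the holder's centre about 5 mm off in y, because the gripper hid part of it. I relied on the wrist view there.

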